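# Open the push-and-turn bottle on the lounge table

### The arm

A 7-joint arm with a two-finger parallel gripper is mounted at the origin on the work surface. World frame = base frame: x ahead of the robot, y to its left, z up, the work surface at z = 0. Lengths are in m, angles in rad, forces in N, time in s.
With the tool pointing down it reaches from about 0.4 to 0.85 m from the base axis. Payload 10.4 kg.
Tool frame: the origin (TCP) lies midway between the tips of the shut fingers; the grasp point (between the pads) lies 19 mm behind it; z points along the fingers, y is the line along which they close (so a half turn about z gives the same grasp; the last joint's range is limited). The gripper opens to 87 mm and grips with 3 to 60 N. Pads are 19 mm wide; open, the fingers measure 117 mm over their backs; the gripper's body (75 mm by 190 mm) begins 51 mm behind the grasp point.
Start: joints at [1.17, 0.332, -0.065, 1.46, 0.022, 1.35, -0.088], TCP at [0.231, -0.581, 0.223] pointing down, gripper open.
Joint ranges: [-2.6, 2.6], [-0.5, 2.12], [-1.47, 1.34], [0.16, 2.42], [-1.27, 4.41], [0.06, 2.06], [-2.6, 2.6]. Speed limits (rad/s): [2.22, 2.22, 2.79, 2.79, 3.14, 3.14, 3.14].

### API

Orientations are given as [roll, pitch, yaw] about the fixed x, y, z axes, in that order (R = Rz(yaw) Ry(pitch) Rx(roll)).
In Python, from cell import env, eyes, close_job gives the robot as it stands.
- The arm moves only by the tool arm_command, never from a script. Its argument "moves" is a list that holds one entry, the list of rows, each a list of 4 numbers: the shift along the tool's x, y, z in m, then the turn about the tool's z in degrees. A call has 1 to 5 rows; each row shifts and turns the commanded pose from where the row before left it, along the tool's axes as they then stand; what a row does not reach is not made up. A row lasts 1/8 s, in which the tool goes at most 62.5 mm and 10.7 degrees, less where a joint would pass 70% of its speed; a pose out of reach is approached as far as the arm can. A call with a gripper value outside its range is refused whole. "grip" is the finger opening in m, from 0 to 0.087, set as the call begins (left out, the last holds). The fingers move at their own pace and stop on an object; "grip_force" is the grip in N (left out, the last holds). Time passes only in rows, so rows that do not move let the fingers close. It gives the time, the measured TCP pose, the force, the opening and the grip force at its end, in the units of the state.
- env.get_obs(): the state, without advancing time (a new reading comes with each control period).
- eyes.snapshot(name): name is "scene" or "top"; returns the picture (480x640x3 uint8, red, green, blue); there is no depth.
- eyes.camera_params(name): a dict with "fovy" (degrees; the focal length in pixels is half the picture's height over the tangent of half this angle, whatever the lens; pixels are square), "cx", "cy" (the principal point, pixels), "T" (4x4, takes a point from camera to world coordinates). Camera axes: x right, y down, z forward; pixel columns grow to the right and rows downward; lengths in m; the calibration is good to about 2 mm. A picture is of the moment at which its call begins. camera_params takes no time and is no camera call.
- close_job(): hands the job in; it is judged then, once.
The state is a dict: "clock": time; "joint_positions": joint angles; "dq": joint speeds; "joint_efforts": joint torques, N m; "eef_pos": TCP position; "ee_rot": TCP orientation; "ft_force": force on the tool from outside, world axes, zero at the start; "ft_torque": the same for the moment, N m; "opening": finger opening in m; "finger_force": force on a finger pad.
Only numpy, scipy, OpenCV 4.12 (cv2) and the standard library are available. Lean on these libraries where they do the work, as an engineer would, in place of code of your own. Each camera call takes 0.05 s, during which the arm holds its last target. There are 200 camera calls.

### The job

Somebody left the TV remote lying on top of the wide amber bottle's safety cap: pick it up and lay it flat on the cork mat on the table, without dropping it. Then open the bottle: press its push-and-turn cap down, twist it about a quarter turn counter-clockwise while it is down, and lift it off. Finish while still holding the cap upright in the gripper, straight above the open bottle and some 6 cm clear of where it sat, and do not shift the other things on the table.

Things in the scene. Friction and masses are not known exactly. Their poses are not given: they have to be found in the camera images.
- bottle: wide amber bottle, 74 mm diameter, standing immovably in a round bamboo foot 96 mm wide, 14 mm thick; on either the left or the right of the table, the mat on the other side. Origin: centre of the foot's underside, on the table; z up, x towards the small white mark on the shoulder. The shoulder tops out 88.5 mm above the origin.
- bottle_neck (a point): centre of the neck's rigid top under the cap, 112 mm above the table, on the bottle's axis. The cap's spring pushes up with 5 N, rising to 11 N at the end of the cap's 7 mm downward travel, where the cap meets the neck.
- cap: white ribbed round safety cap on the bottle, 54 mm diameter, 34 mm high, 30 g. Origin: centre of its lower rim, 97 mm above the table while closed; z up, x towards the grey bar on its top, in line with the bottle's x while closed. Grip it across its diameter at any yaw; the upper 12 mm is the widest part.
- cap_top (a point): centre of the cap's top face, 131 mm above the table while closed. With sensible force the closed cap can be neither pulled off nor turned more than a few degrees. Held down by more than 5 mm it turns counter-clockwise seen from above (not clockwise). Once turned by 1.1 to 2.1 rad from closed it is free and lifts straight off.
- remote: dark grey TV remote, 160 (x) x 46 (y) x 24 mm (z), 80 to 170 g, loose, lying flat on the cap at any yaw, its middle within 15 mm of the cap's axis. Origin: centre of its underside (131 mm above the table at the start). Grip it across its width. The cap below is wider than the remote: over the cap keep the fingertips above the remote's underside.
- mat: thin cork mat, 220 mm (x) x 160 mm (y) x 3 mm, fixed on the table, empty. Origin: centre of its underside.
- mug: bystander: white mug, 80 mm wide, 85 mm high, loose on the table near the middle. Origin: centre of its underside.
- candle: bystander: glass candle jar, 64 mm wide, 55 mm high, close to the robot. Origin: centre of its underside.
- glasses_case: bystander: brown hard glasses case, 150 x 55 x 36 mm, on the right of the table. Origin: centre of its underside.
- vial: bystander: small slim bottle with a narrow cap, 38 mm wide, 78 mm high, on the left of the table. Origin: centre of its underside.

How it is judged:
By the outcome, as a careful person would: the job done as asked, in the order asked, and still so for the second after the job is handed in, while the arm keeps its last pose, push and grip.
It also fails if it takes over 53 s, if anything falls off the work surface, if the arm or the gripper's body presses on something with over 40 N, if the wrist force passes 120 N, or if a joint passes its speed limit or range.

## Working session

There is one attempt and no reset: what is moved stays moved. The work goes in short steps, Python scripts to look and compute and a tool call to move; the robot and the scene stay as the last step left them, time stands still between calls to the robot, and variables do not carry over. Pictures are saved under pics/ and viewed, at most 10 in all, crops included, and the job is handed in when it is done.

Besides the shell and the picture viewer there is one more tool, called after "Request:" in YAML: its name, and indented under it one key for each argument. arm_command: Moves the arm, as the interface text tells. Its arguments: {"type":"object","properties":{"moves":{"type":"array"},"grip":{"type":"number"},"grip_force":{"type":"number"}},"required":["moves"]}

```bash
ls; mkdir -p pics
python3 - <<'E'
from cell import env, eyes
import cv2
for n in("scene","top"):
    cv2.imwrite(f"pics/{n}0.png",eyes.snapshot(n)[:,:,::-1]); p=eyes.camera_params(n); print(n,p)
o=env.get_obs(); print({k:o[k] for k in("clock","eef_pos","ee_rot","opening","ft_force")})
E
```

```text
pics
scene {'fovy': 51.72011048946809, 'cx': 317.6172339362222, 'cy': 228.83922899654218, 'T': array([[ 0.68301949,  0.4269353 , -0.59263027,  1.13786364],
       [ 0.73039028, -0.40345259,  0.55114068, -0.55521233],
       [-0.00379681, -0.80929121, -0.58739537,  0.69137813],
       [ 0.        ,  0.        ,  0.        ,  1.        ]])}
top {'fovy': 43.696411330808644, 'cx': 321.86889307084846, 'cy': 251.8006768444972, 'T': array([[ 0.02376934, -0.99849482,  0.04942783,  0.44457865],
       [-0.99971604, -0.02365672,  0.00286228, -0.01774758],
       [-0.00168868, -0.04948183, -0.9987736 ,  1.54577002],
       [ 0.        ,  0.        ,  0.        ,  1.        ]])}
{'clock': 0.1, 'eef_pos': array([ 0.23041796, -0.58062168,  0.22186582]), 'ee_rot': array([-3.14038659e+00,  3.78708945e-05,  3.77752619e-01]), 'opening': 0.08700707398303642, 'ft_force': array([ 0.2233459 ,  0.35275798, -0.5050171 ])}
```

View pics/scene0.png

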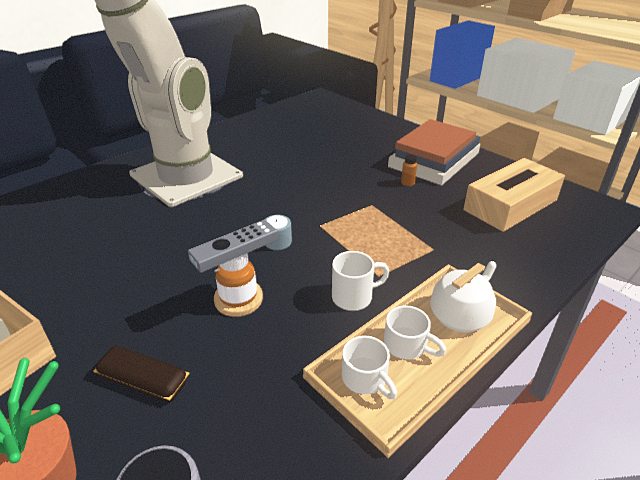

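View pics/top0.png

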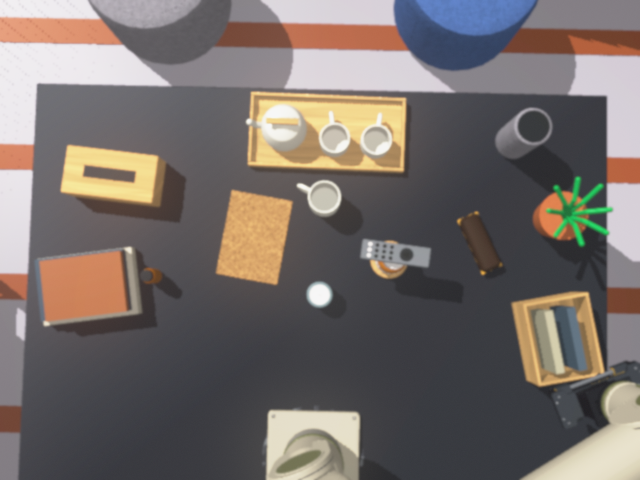

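The scene view shows the remote on the bottle, with the remote at about (235,242) and the foot at about (238,298). In the top view the remote is at (396,253), the foot at about (390,260), the mat at (255,237), the mug at (323,198) and the candle at (319,294).

```bash
cat > h.py <<'E'
import numpy as np,cv2
from cell import env,eyes
def ray(n,uv,z):
    p=eyes.camera_params(n);f=240/np.tan(np.radians(p["fovy"]/2));T=p["T"]
    uv=np.atleast_2d(np.array(uv,float))
    d=np.c_[(uv[:,0]-p["cx"])/f,(uv[:,1]-p["cy"])/f,np.ones(len(uv))]@T[:3,:3].T
    return (T[:3,3]+d*((z-T[2,3])/d[:,2])[:,None])[:,:2]
def proj(n,P):
    p=eyes.camera_params(n);f=240/np.tan(np.radians(p["fovy"]/2));T=p["T"]
    c=T[:3,:3].T@(np.array(P)-T[:3,3]);return c[:2]/c[2]*f+[p["cx"],p["cy"]]
def big(m,box):
    x0,y0,x1,y1=box;k=np.zeros(m.shape[:2],np.uint8);k[y0:y1,x0:x1]=m[y0:y1,x0:x1]*255
    k=cv2.morphologyEx(k,cv2.MORPH_CLOSE,np.ones((5,5)))
    cs=cv2.findContours(k,cv2.RETR_EXTERNAL,cv2.CHAIN_APPROX_NONE)[0]
    return max(cs,key=cv2.contourArea)[:,0]
def rect(n,c,z):
    r=cv2.minAreaRect((ray(n,c,z)*1000).astype(np.float32));b=cv2.boxPoints(r)
    e=max((b[1]-b[0],b[2]-b[1]),key=np.linalg.norm)
    return np.round(np.array(r[0])),np.round(r[1]),np.degrees(np.arctan2(e[1],e[0]))
E
python3 - <<'E'
from h import *
t=cv2.imread("pics/top0.png");s=cv2.imread("pics/scene0.png")
H=cv2.cvtColor(t,cv2.COLOR_BGR2HSV).astype(int);S=cv2.cvtColor(s,cv2.COLOR_BGR2HSV).astype(int)
wood=(H[...,1]>70)&(H[...,2]>90)&(H[...,0]<28)
print("mat",rect("top",big(wood,(205,180,300,295)),.003))
grey=(H[...,1]<70)&(H[...,2]>75)
print("remote",rect("top",big(grey,(350,225,440,280)),.155))
# foot: non-occluded lower outline in each view
c=big(wood,(360,265,420,290)); c=c[c[:,1]>268]; 
def fit(P):
    A=np.c_[2*P,np.ones(len(P))];x=np.linalg.lstsq(A,(P**2).sum(1),rcond=None)[0];return x[:2],np.sqrt(x[2]+x[:2]@x[:2])
print("foot top",fit(ray("top",c,.014)))
w2=(S[...,1]>60)&(S[...,2]>90)&(S[...,0]<28)
c=big(w2,(205,290,275,325)); 
low=np.array([[u,c[c[:,0]==u,1].max()] for u in range(c[:,0].min()+3,c[:,0].max()-2)])
print("foot scene bottom edge",fit(ray("scene",low,.0)))
im=np.vstack([cv2.resize(t[215:305,340:450],None,fx=3.2,fy=3.2),cv2.resize(s[200:330,170:310],(352,310))])
cv2.imwrite("pics/c0.png",im)
print("mug",rect("top",big((H[...,1]<60)&(H[...,2]>110),(290,175,345,220)),.085)[0],"candle",rect("top",big(H[...,2]>110,(300,275,340,315)),.055)[:2])
g=big((S[...,1]<70)&(S[...,2]>75),(180,205,300,280));print("remote scene",rect("scene",g,.145))
E
```

```text
mat (array([555., 163.]), array([166., 226.]), np.float32(-9.195735))
remote (array([ 509., -168.]), array([195., 110.]), np.float32(68.69933))
foot top (array([ 0.485325  , -0.18321975]), np.float64(0.03150917959522573))
foot scene bottom edge (array([ 0.50512189, -0.18321587]), np.float64(0.04692969496132804))
mug [649.  -5.] candle (array([413.,  -9.]), array([64., 65.]))
remote scene (array([ 533., -165.]), array([210., 104.]), np.float32(84.60862))
```

View pics/c0.png

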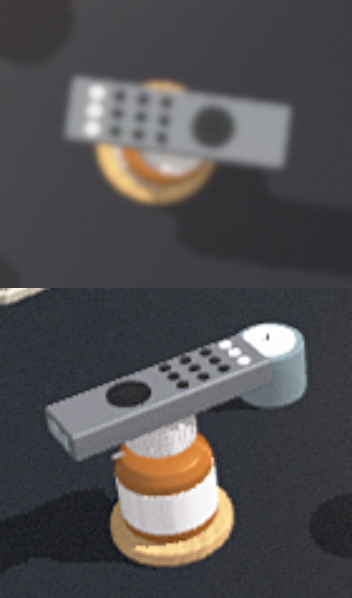

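The crop shows the remote's corners clearly in the top view, at crop positions (72,76), (292,104), (286,166) and (66,138). The foot's scene fit gives a 47 mm radius, which matches the given size.

Run:
```python
from h import *
c=np.array([[72,76],[292,104],[286,166],[66,138]])/3.2+[340,215]-.3
print(ray("top",c,.155)); print(rect("top",c,.155))
t=cv2.imread("pics/top0.png");H=cv2.cvtColor(t,cv2.COLOR_BGR2HSV).astype(int)
m=(H[...,2]>85)&(H[...,0]>40)&(H[...,0]<135)&(H[...,1]<80);print(rect("top",big(m,(355,235,436,270)),.155))
for P in [(.505,-.183,.014),(.505,-.183,.131)]: print(proj("top",P),proj("scene",P))
# foot outer arc in top
w=((H[...,1]>70)&(H[...,2]>60)&(H[...,0]<28)); c=big(w,(360,230,420,290))
P=ray("top",c,.014); print("r",np.sort(np.hypot(*(P-[.505,-.183]).T))[-12:])
low=P[c[:,1]>262]; r=np.hypot(*(low-[.505,-.183]).T);A=np.c_[2*low,np.ones(len(low))];x=np.linalg.lstsq(A[r>.04],(low[r>.04]**2).sum(1),rcond=None)[0];print(x,np.sqrt(x[2]+x[:2]@x[:2]))
```

```text
[[ 0.54674801 -0.10691098]
 [ 0.53013002 -0.26720964]
 [ 0.4849544  -0.26352224]
 [ 0.50150438 -0.10347624]]
(array([ 516., -185.]), array([162.,  45.]), np.float32(84.09616))
(array([ 516., -184.]), array([165.,  50.]), np.float32(83.754875))
[387.97217077 259.36835275] [237.72044424 293.55320016]
[393.34558886 257.54497371] [231.44032713 246.88763746]
r [0.04907347 0.0492882  0.04944588 0.04955002 0.04989187 0.04992492
 0.04997031 0.04998276 0.05007669 0.05031065 0.05052199 0.05102102]
[ 0.50284454 -0.18343    -0.28433544] 0.04651612784604187
```

Request:
arm_command:
  moves:
    - [[0.041,-0.026,0,0],[0.041,-0.026,0,0],[0.041,-0.026,0,0],[0.041,-0.026,0,0],[0.041,-0.026,0,0]]

```text
clock: 0.72
eef_pos: [0.3738, -0.383, 0.2223]
ee_rot: [-3.141, 0.0, 0.378]
ft_force: [0.2, -1.2, -0.5]
opening: 0.0869
finger_force: 0.0
```

Request:
arm_command:
  moves:
    - [[0.041,-0.026,0,0],[0.041,-0.026,0,0],[0.041,-0.026,0,0],[0.041,-0.026,0,0],[0.041,-0.026,0,0]]

```text
clock: 1.35
eef_pos: [0.5163, -0.1867, 0.2223]
ee_rot: [-3.142, 0.0, 0.378]
ft_force: [0.8, -0.0, -1.5]
opening: 0.0869
finger_force: 0.0
```

Request:
arm_command:
  moves:
    - [[0,0,0,-10.4],[0,0,0,-10.4],[0,0,0,-10.4],[0,0,0,-10.4],[0,0,0,-10.4]]

```text
clock: 1.98
eef_pos: [0.5155, -0.188, 0.2222]
ee_rot: [-3.141, -0.0, 1.291]
ft_force: [-0.3, -0.1, -0.2]
opening: 0.087
finger_force: 0.0
```

Request:
arm_command:
  moves:
    - [[0,0,0,-10.4],[0,0,0,0],[0,0,0,0]]

```text
clock: 2.35
eef_pos: [0.5156, -0.188, 0.2224]
ee_rot: [-3.141, -0.0, 1.463]
ft_force: [0.6, 1.2, -0.2]
opening: 0.087
finger_force: 0.0
```

```bash
cat >> h.py <<'E'
def to(x,y,z,yaw):
    o=env.get_obs();w=o["ee_rot"][2];d=np.array([x,y,z])-o["eef_pos"];c,s=np.cos(w),np.sin(w)
    dy=(yaw-np.degrees(w)+90)%180-90
    print("t %.2f pos %s rot %s"%(o["clock"],o["eef_pos"].round(4),np.degrees(o["ee_rot"]).round(1)),"shift",np.round([c*d[0]+s*d[1],s*d[0]-c*d[1],-d[2]],4),"turn %.1f"%-dy,"open %.4f"%o["opening"],"f",o["ft_force"].round(1),"j",o["joint_positions"].round(2))
E
python3 -c "
from h import *
to(.516,-.185,.135,84)
cv2.imwrite('pics/c1.png',cv2.resize(eyes.snapshot('scene')[150:330,150:330,::-1],None,fx=3,fy=3))"
```

```text
t 2.35 pos [ 0.5156 -0.188   0.2224] rot [-180.    -0.    83.8] shift [0.0031 0.     0.0874] turn -0.2 open 0.0870 f [ 0.6  1.2 -0.2] j [ 0.71  0.2  -0.51  1.64  0.1   1.32  0.08]
```

View pics/c1.png

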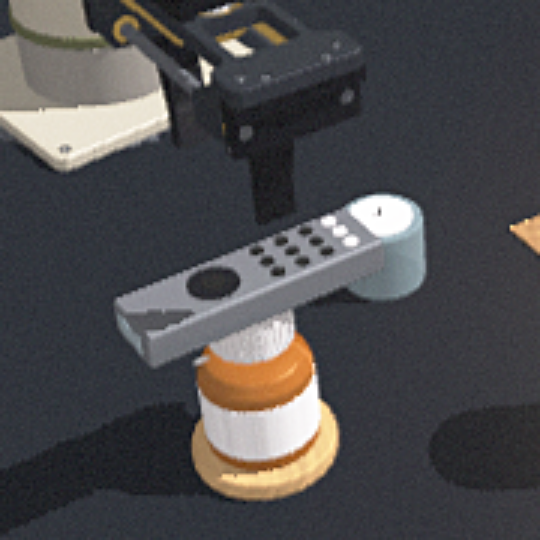

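The finger hangs over the remote's middle with the jaw across its width, so I'll descend and grip.

Request:
arm_command:
  moves:
    - [[0.003,0,0.03,0],[0,0,0.03,0],[0,0,0.018,0],[0,0,0.009,0],[0,0,0,0]]

```text
clock: 3.02
eef_pos: [0.5161, -0.1851, 0.1356]
ee_rot: [-3.142, -0.0, 1.466]
ft_force: [1.5, -0.0, 0.0]
opening: 0.0871
finger_force: 0.0
```

Request:
arm_command:
  moves:
    - [[0,0,0,0],[0,0,0,0],[0,0,0,0],[0,0,0,0],[0,0,0,0]]
  grip: 0.03
  grip_force: 30

```text
clock: 3.65
eef_pos: [0.516, -0.1851, 0.1356]
ee_rot: [-3.141, 0.0, 1.467]
ft_force: [0.0, 0.7, 0.6]
opening: 0.0458
finger_force: 29.9
```

Request:
arm_command:
  moves:
    - [[0,0,0,0],[0,0,0,0],[0,0,0,0],[0,0,0,0]]

```text
clock: 4.15
eef_pos: [0.516, -0.1851, 0.1356]
ee_rot: [-3.142, 0.0, 1.467]
ft_force: [-0.5, 0.5, 1.1]
opening: 0.0459
finger_force: 29.9
```

Request:
arm_command:
  moves:
    - [[0,0,-0.006,0],[0,0,-0.015,0],[0,0,-0.025,0],[0,0,-0.03,0],[0,0,-0.02,0]]

```text
clock: 4.78
eef_pos: [0.5166, -0.185, 0.2341]
ee_rot: [3.139, 0.001, 1.467]
ft_force: [0.4, -0.5, -1.0]
opening: 0.0461
finger_force: 29.9
```

Request:
arm_command:
  moves:
    - [[0.02,0,0,0],[0.04,0,0,0],[0.04,0,0,0],[0.04,0,0,0],[0.04,0,0,0]]

```text
clock: 5.4
eef_pos: [0.5341, -0.0033, 0.2311]
ee_rot: [-3.141, -0.0, 1.468]
ft_force: [0.7, -0.1, -1.9]
opening: 0.0461
finger_force: 29.9
```

Request:
arm_command:
  moves:
    - [[0.04,0,0,0],[0.04,0,0,0],[0.04,0,0,0],[0.035,0,0,0],[0.015,0,0,0]]

```text
clock: 6.02
eef_pos: [0.5512, 0.1664, 0.2311]
ee_rot: [-3.141, -0.001, 1.471]
ft_force: [0.4, -0.7, -1.7]
opening: 0.0461
finger_force: 29.9
```

Request:
arm_command:
  moves:
    - [[0,0,0,-5],[0,0,0,-9],[0,0,0,-9],[0,0,0,-9],[0,0,0,-9]]

```text
clock: 6.65
eef_pos: [0.552, 0.1626, 0.2312]
ee_rot: [-3.141, 0.0, 2.187]
ft_force: [0.1, 0.0, -1.6]
opening: 0.0459
finger_force: 29.9
```

Request:
arm_command:
  moves:
    - [[0,0,0,-9],[0,0,0,-9],[0,0,0,-9],[0,0,0,-9],[0,0,0,-7]]

```text
clock: 7.28
eef_pos: [0.5521, 0.1625, 0.2312]
ee_rot: [-3.141, -0.0, 2.937]
ft_force: [0.5, -0.1, -1.0]
opening: 0.046
finger_force: 29.9
```

Request:
arm_command:
  moves:
    - [[0,0,0,-3],[0,0,0,0]]

```text
clock: 7.52
eef_pos: [0.5521, 0.1626, 0.2312]
ee_rot: [-3.141, -0.0, 2.984]
ft_force: [-0.7, 0.5, -2.3]
opening: 0.0455
finger_force: 29.9
```

```bash
python3 -c "
from h import *
to(.555,.163,.0085,171)
cv2.imwrite('pics/c2.png',eyes.snapshot('scene')[:,:,::-1])"
```

```text
t 7.53 pos [0.5521 0.1626 0.2312] rot [-180.   -0.  171.] shift [-0.0028  0.0008  0.2227] turn -0.0 open 0.0455 f [-0.7  0.5 -2.3] j [ 0.41  0.36 -0.97  1.54  0.3   1.39  0.83]
```

View pics/c2.png

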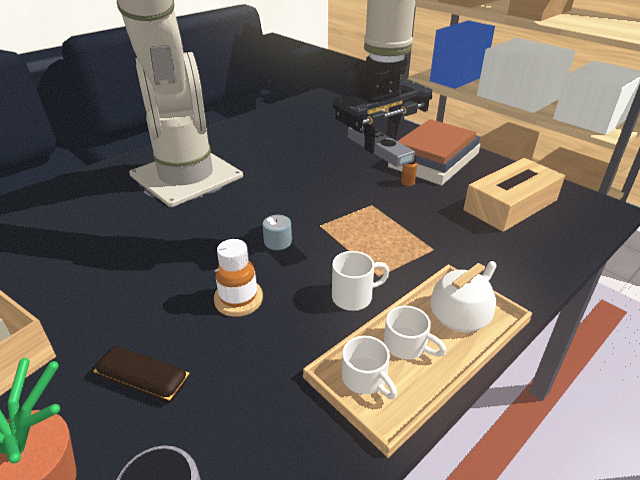

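The remote is held level, with its shadow over the mat; the cap is clear at (232,250). Lowering.

Request:
arm_command:
  moves:
    - [[-0.003,0.001,0.02,0],[0,0,0.045,0],[0,0,0.05,0],[0,0,0.05,0],[0,0,0.03,0]]

```text
clock: 8.2
eef_pos: [0.5536, 0.1629, 0.0325]
ee_rot: [-3.14, -0.004, 2.985]
ft_force: [0.9, -0.4, -0.5]
opening: 0.0458
finger_force: 29.9
```

Request:
arm_command:
  moves:
    - [[0,0,0.01,0],[0,0,0.005,0],[0,0,0.003,0],[0,0,0.003,0],[0,0,0,0]]

```text
clock: 8.82
eef_pos: [0.5557, 0.1636, 0.0159]
ee_rot: [-3.142, 0.001, 2.985]
ft_force: [0.7, 0.4, -1.4]
opening: 0.0455
finger_force: 29.9
```

Request:
arm_command:
  moves:
    - [[0,0,0.002,0],[0,0,0.002,0],[0,0,0.002,0],[0,0,0.001,0],[0,0,0,0]]

```text
clock: 9.45
eef_pos: [0.5554, 0.1635, 0.0084]
ee_rot: [-3.141, -0.0, 2.985]
ft_force: [0.4, 0.5, -2.0]
opening: 0.0457
finger_force: 29.9
```

Request:
arm_command:
  moves:
    - [[0,0,0.001,0],[0,0,0.0005,0],[0,0,0,0]]

```text
clock: 9.82
eef_pos: [0.5556, 0.1636, 0.008]
ee_rot: [-3.141, 0.0, 2.985]
ft_force: [-4.3, -2.2, 10.5]
opening: 0.046
finger_force: 29.9
```

Contact with the mat: +10.5 N. Releasing and retreating.

Request:
arm_command:
  moves:
    - [[0,0,0,0],[0,0,0,0],[0,0,0,0],[0,0,0,0],[0,0,0,0]]
  grip: 0.087

```text
clock: 10.45
eef_pos: [0.5555, 0.1636, 0.007]
ee_rot: [-3.142, -0.0, 2.985]
ft_force: [-0.8, 0.4, 0.4]
opening: 0.0844
finger_force: 0.0
```

Request:
arm_command:
  moves:
    - [[0,0,-0.02,0],[0,0,-0.05,0],[0,0,-0.06,0],[0,0,-0.05,0],[0,0,-0.03,0]]

```text
clock: 11.08
eef_pos: [0.5559, 0.1644, 0.2214]
ee_rot: [3.14, 0.004, 2.986]
ft_force: [0.3, -0.6, -0.3]
opening: 0.0871
finger_force: 0.0
```

Run:
```python
from h import *
s=eyes.snapshot("scene")[:,:,::-1].copy()
S=cv2.cvtColor(s,cv2.COLOR_BGR2HSV).astype(int)
# cap top: white ellipse region; extreme columns of cap
m=(S[...,1]<50)&(S[...,2]>120)
c=big(m,(210,235,252,272));print("cap bbox",c.min(0),c.max(0))
print(cv2.fitEllipse(c))
for P in [(.505,-.183,.131),(.503,-.183,.131)]: print(proj("scene",P))
cv2.imwrite("pics/c3.png",np.hstack([cv2.resize(s[230:320,200:280],(480,540)),cv2.resize(s[160:300,300:440],(320,320))[:, :].copy() if 0 else cv2.copyMakeBorder(cv2.resize(s[160:300,300:440],(320,320)),0,220,0,0,0)]))
to(.504,-.183,.2,20)
```

```text
cap bbox [215 239] [247 271]
((231.48780822753906, 255.09889221191406), (31.036211013793945, 35.61738586425781), 40.330848693847656)
[231.44032713 246.88763746]
[230.809675   246.39982324]
t 11.12 pos [0.5569 0.165  0.2244] rot [179.9   0.4 171.1] shift [-0.0017 -0.352   0.0244] turn -28.9 open 0.0873 f [0.3 0.7 2.9] j [ 0.4   0.38 -0.97  1.55  0.32  1.38  0.82]
```

View pics/c3.png

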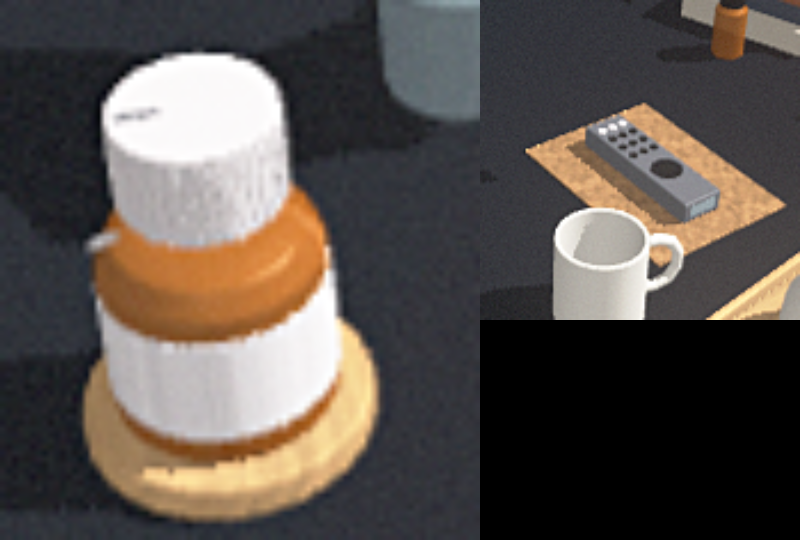

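The remote lies flat on the mat, at crop (655,168). The cap is free and its top face centre is near (232.3,247.8) in the scene image. I'll move over the bottle and turn, but stop short at y=-0.10 to look from the top first.

Run:
```python
from h import *
t=eyes.snapshot("top")[:,:,::-1].copy();H=cv2.cvtColor(t,cv2.COLOR_BGR2HSV).astype(int)
m=(H[...,1]<60)&(H[...,2]>110)
c=big(m,(365,235,420,290));e=cv2.fitEllipse(c);print(e,ray("top",e[0],.131), cv2.minEnclosingCircle((ray("top",c,.131)*1000).astype(np.float32)))
print("scene",ray("scene",[232.3,247.8],.131))
```

```text
((394.2735900878906, 257.43035888671875), (22.74219512939453, 24.2012996673584), 95.96131134033203) [[ 0.50532322 -0.18518869]] ((503.73748779296875, -185.5669708251953), 29.763973236083984)
scene [[ 0.50832393 -0.18342652]]
```

Request:
arm_command:
  moves:
    - [[0,-0.03,0,0],[0,-0.045,0,0],[0,-0.045,0,0],[0,-0.045,0,0],[0,-0.045,0,0]]

```text
clock: 11.8
eef_pos: [0.5221, -0.0451, 0.2172]
ee_rot: [-3.141, -0.0, 2.986]
ft_force: [0.1, 0.4, 0.8]
opening: 0.087
finger_force: 0.0
```

Request:
arm_command:
  moves:
    - [[0,-0.045,0,0],[0,-0.045,0,0],[0,-0.04,0,0],[0,-0.012,0,0],[0,0,0,10]]

```text
clock: 12.42
eef_pos: [0.5003, -0.1845, 0.217]
ee_rot: [3.141, -0.0, 2.807]
ft_force: [-0.7, 0.8, 0.9]
opening: 0.0874
finger_force: 0.0
```

Request:
arm_command:
  moves:
    - [[0,0,0,10],[0,0,0,10],[0,0,0,10],[0,0,0,10],[0,0,0,10]]

```text
clock: 13.05
eef_pos: [0.5008, -0.1827, 0.2172]
ee_rot: [3.141, -0.0, 1.934]
ft_force: [-0.9, 0.7, -0.1]
opening: 0.0872
finger_force: 0.0
```

Request:
arm_command:
  moves:
    - [[0,0,0,10],[0,0,0,10],[0,0,0,10],[0,0,0,10],[0,0,0,10]]

```text
clock: 13.68
eef_pos: [0.5008, -0.1827, 0.2171]
ee_rot: [-3.141, -0.0, 1.062]
ft_force: [-0.8, -0.2, -0.6]
opening: 0.0869
finger_force: 0.0
```

Request:
arm_command:
  moves:
    - [[0,0,0,0],[0,0,0,0]]

```text
clock: 13.92
eef_pos: [0.5008, -0.1834, 0.2171]
ee_rot: [-3.142, -0.0, 1.07]
ft_force: [-0.8, -0.5, -0.5]
opening: 0.0869
finger_force: 0.0
```

```bash
python3 -c "
from h import *
to(.505,-.183,.105,60)"
```

```text
t 13.93 pos [ 0.5008 -0.1834  0.2171] rot [-180.    -0.    61.3] shift [0.0024 0.0035 0.1121] turn 1.3 open 0.0869 f [-0.8 -0.5 -0.5] j [ 0.83  0.19 -0.63  1.68  0.11  1.31 -0.32]
```

Request:
arm_command:
  moves:
    - [[0.002,0.005,0.03,0],[0,0,0.04,0],[0,0,0.025,0],[0,0,0.012,0],[0,0,0.004,0]]

```text
clock: 14.55
eef_pos: [0.5061, -0.1847, 0.106]
ee_rot: [-3.141, -0.0, 1.067]
ft_force: [-0.1, 0.0, -0.1]
opening: 0.0869
finger_force: 0.0
```

Request:
arm_command:
  moves:
    - [[0,0,0,0],[0,0,0,0],[0,0,0,0],[0,0,0,0],[0,0,0,0]]
  grip: 0.04
  grip_force: 10

```text
clock: 15.18
eef_pos: [0.5062, -0.1849, 0.1063]
ee_rot: [3.141, 0.0, 1.065]
ft_force: [-0.5, 0.1, 2.0]
opening: 0.0537
finger_force: 10.0
```

Request:
arm_command:
  moves:
    - [[0,0,0,0],[0,0,0,0]]

```text
clock: 15.42
eef_pos: [0.5062, -0.1849, 0.1063]
ee_rot: [3.141, 0.0, 1.065]
ft_force: [-1.0, 0.3, 3.4]
opening: 0.0535
finger_force: 10.0
```

Request:
arm_command:
  moves:
    - [[0,0,0,0],[0,0,0,0],[0,0,0.002,0],[0,0,0.002,0],[0,0,0.002,0]]
  grip_force: 50

```text
clock: 16.05
eef_pos: [0.5062, -0.1849, 0.1005]
ee_rot: [3.141, 0.0, 1.065]
ft_force: [-2.2, 0.3, 9.6]
opening: 0.0523
finger_force: 50.0
```

Request:
arm_command:
  moves:
    - [[0,0,0.001,0],[0,0,0.001,0],[0,0,0,0]]

```text
clock: 16.42
eef_pos: [0.5062, -0.1849, 0.0992]
ee_rot: [3.141, 0.001, 1.065]
ft_force: [-5.2, 1.3, 15.0]
opening: 0.0521
finger_force: 50.0
```

The cap is down 7 mm and meeting the neck (15 N). Turning CCW.

Request:
arm_command:
  moves:
    - [[0,0,0,-5],[0,0,0,-9],[0,0,0,-9],[0,0,0,-9],[0,0,0,-9]]

```text
clock: 17.05
eef_pos: [0.5074, -0.1848, 0.0993]
ee_rot: [3.139, 0.001, 1.786]
ft_force: [0.8, 0.7, 10.2]
opening: 0.0525
finger_force: 50.0
```

Request:
arm_command:
  moves:
    - [[0,0,0,-9],[0,0,0,-9],[0,0,0,-9],[0,0,0,-9],[0,0,0,-9]]

```text
clock: 17.68
eef_pos: [0.5073, -0.1848, 0.0992]
ee_rot: [3.141, 0.003, 2.572]
ft_force: [0.3, -0.0, 10.8]
opening: 0.0523
finger_force: 50.0
```

Request:
arm_command:
  moves:
    - [[0,0,0,-6],[0,0,0,0],[0,0,0,0]]

```text
clock: 18.05
eef_pos: [0.5074, -0.1849, 0.0992]
ee_rot: [3.141, 0.003, 2.671]
ft_force: [-0.2, 1.0, 11.2]
opening: 0.0523
finger_force: 50.0
```

```bash
python3 -c "
from h import *
to(.506,-.1845,.1665,152)
print(env.get_obs()['ft_torque'])"
```

```text
t 18.05 pos [ 0.5074 -0.1849  0.0992] rot [180.    0.2 153.1] shift [ 0.0014 -0.0003 -0.0673] turn 1.1 open 0.0523 f [-0.2  1.  11.2] j [ 1.01  0.38 -0.87  1.8   0.32  1.11  1.12]
[ 0.16206484 -0.1037964   0.07461285]
```

Request:
arm_command:
  moves:
    - [[0,0,-0.002,0],[0,0,-0.003,0],[0,0,-0.003,0],[0,0,-0.002,0],[0,0,0,0]]

```text
clock: 18.68
eef_pos: [0.5057, -0.1848, 0.1077]
ee_rot: [-3.141, -0.001, 2.671]
ft_force: [-0.0, -0.6, -0.0]
opening: 0.0521
finger_force: 50.0
```

No resistance (0 N at 8.5 mm up): the cap is free, so lift.

Request:
arm_command:
  moves:
    - [[0,0,-0.005,0],[0,0,-0.012,0],[0,0,-0.015,0],[0,0,-0.015,0],[0,0,-0.01,0]]

```text
clock: 19.3
eef_pos: [0.5064, -0.1849, 0.1665]
ee_rot: [-3.141, 0.001, 2.671]
ft_force: [0.1, 0.4, -0.7]
opening: 0.0523
finger_force: 50.0
```

Request:
arm_command:
  moves:
    - [[0,0,-0.003,0],[0,0,0,0],[0,0,0,0]]

```text
clock: 19.68
eef_pos: [0.5058, -0.1847, 0.1676]
ee_rot: [-3.142, -0.001, 2.671]
ft_force: [-0.5, -0.2, -1.2]
opening: 0.0522
finger_force: 50.0
```

```bash
python3 -c "
from h import *
to(.506,-.1847,.1665,153)
cv2.imwrite('pics/c4.png',cv2.resize(eyes.snapshot('scene')[160:330,130:450,::-1],None,fx=2.5,fy=2.5))"
```

```text
t 19.68 pos [ 0.5058 -0.1847  0.1676] rot [-180.   -0.  153.] shift [-0.0002  0.0001  0.0011] turn 0.0 open 0.0522 f [-0.5 -0.2 -1.2] j [ 1.04  0.3  -0.91  1.73  0.25  1.24  1.18]
```

View pics/c4.png

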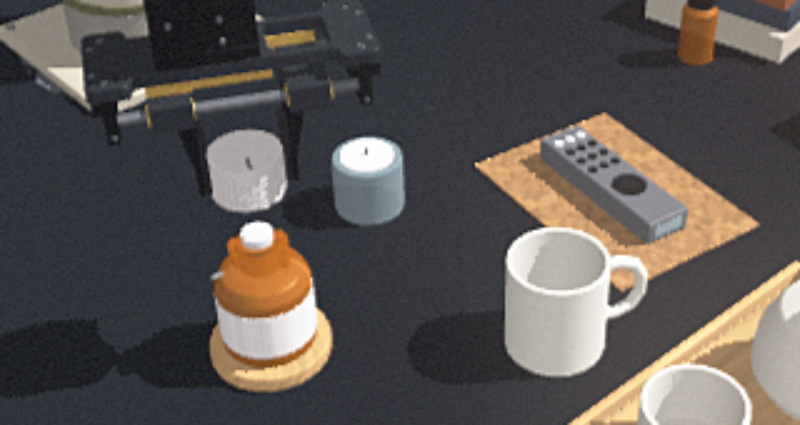

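The cap is held upright between the fingers at (247,170), above the open neck at (257,237). The remote lies flat on the mat, and the mug and candle are where they were. Handing in.

```bash
python3 -c "
from cell import close_job
print(close_job())"
```

```text
the job is handed in; nothing more can be done
None
```

The job is handed in at about 19.7 s: the remote lies flat on the cork mat, the bottle is open, and the cap is held upright about 6 cm above where it sat, with the mug and candle still in place in the last picture (glasses case not in that view).

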